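# Draw up a glue joint three clicks on a ratchet lever clamp and keep the pressure on

## Task

The end board of the small inlaid box is glued and waiting in the lever clamp: press the nozzle of the activator spray can right down to mist the joint, let it spring back up, and then push the clamp's ratchet lever down three clicks and no more; you will feel each one. Finish while holding: stop between the third click and the fourth with your fingers still pressing firmly on the lever, and keep that pressure on while the glue grabs. Leave everything else on the bench where it is.

Things in the scene. Friction and masses are not known exactly. Their poses are not given: they have to be found in the camera images.
- build_board: Brown fibreboard 190 x 250 x 12 mm, fixed; origin: centre of its underside, on the bench; z up. On it, fixed, an inlaid box 110 x 150 mm, top 67 mm above the bench. Across the box lies a lever clamp: its flat steel rail (6 mm thick, top edge 97 mm above the bench) runs at the board's x = 0 from y = +125 to -285 mm, its two jaws hanging down over the ends of the box.
- clamp_lever: Ratchet lever of the clamp. Origin: on its hinge axis, 125 mm above the bench, at x = 0, y = -90 mm of the board. Own x: the level hinge axis, as the board's x; the lever runs 150 mm along its own -y; own z is square to its upper face. It starts 55 to 57 degrees above level, leaning out over the tail of the rail, and is pushed down to it (positive turn about x); the ratchet stops its return.
- lever_tip (a point): Middle of the lever's free end, 150 mm from the hinge axis, on its centre line. The dark iron handle reaches from 72 mm to here, 20 mm wide, 12 mm thick. Clicks are 0.20 rad of lever turn apart (30 mm here); the first is felt 0.16 to 0.37 rad from the start, differently each time.
- lever_press (a point): Good place to push: upper face of the handle, 122 mm from the hinge axis. Push needed: about 1 N or less at first; before each click it climbs to 6 to 11 N over some 12 mm, then falls suddenly to about 0 as the tooth drops and the lever rests on the ratchet. Some 2 to 10 mm further on the lever bears on the finger again, with 3 to 5 N, before the next tooth begins.
- quadrant_centre (a point): Centre of the ratchet's small toothed quadrant, on the lever's hinge axis, between the lever's cheeks; not to be touched. Its frame is the board's, turned about x by its setting, up to 0.08 rad either way. Seen in its frame, the lever stands about 0.30 rad above level as the third click falls, 0.11 rad at the fourth.
- spray_can: White aerosol can of glue activator, 52 mm in diameter, set in a wooden socket 80 x 80 x 32 mm fixed to the bench beyond the box; origin: on the bench, on the can's axis. Its outlet points to its own -x, at the open glue joint. The only can with a spray nozzle.
- nozzle_top (a point): Centre of the top of the spray nozzle: a round white plastic cap 27 mm in diameter (23 mm across its flat top), 190 mm above the bench when up.
- nozzle (a joint): How far the nozzle is pressed down, m: 0 up, 0.006 fully down. Its spring takes about 3 N to start and 8 N to hold fully down.
- glue_bottle: White glue bottle with a red cone spout, 62 mm in diameter, 172 mm tall, standing near the can; origin: centre of its underside. Leave alone.
- paint_tin: Dark green paint tin, 86 mm in diameter, 104 mm tall; origin: centre of its underside. Leave alone.
- chisel: Wood chisel lying beside the board, past the fixed jaw, 270 mm long, 27 mm thick; origin: under the joint of handle and blade; its x runs along the blade. Leave alone.
- sanding_block: Cork sanding block 62 x 95 x 38 mm lying beside the clamp's rail; origin: centre of its underside. Leave alone.
- pencil: Flat red carpenter's pencil 165 mm long, 8 mm thick, lying on the board in front of the box; origin: centre of its underside. Leave alone.
- try_square: Try square lying flat, wooden stock 115 mm, steel blade 150 mm, 18 mm thick; origin: under the middle of the stock. Leave alone.
- carton: Small cardboard box 85 x 110 x 62 mm; origin: centre of its underside. Leave alone.

How it is judged:
By the outcome, as a careful person would: the job done as asked, in the order asked, and still so for the second after the job is handed in, while the arm keeps its last pose, push and grip.
It also fails if it takes over 66 s, if anything falls off the work surface, if the arm or the gripper's body presses on something with over 40 N, if the wrist force passes 120 N, or if a joint passes its speed limit or range.

## Robot

A 6-joint arm with a two-finger parallel gripper is mounted at the origin on the work surface. World frame = base frame: x ahead of the robot, y to its left, z up, the work surface at z = 0. Lengths are in mm, angles in rad, forces in N, time in s.
With the tool pointing down it reaches from about 200 to 875 mm from the base axis. Payload 3.4 kg.
Tool frame: the origin (TCP) lies between the finger pads; the fingertips stand 14 mm ahead of it and the grasp point (between the pads) lies 5 mm behind it; z points along the fingers, y is the line along which they close (so a half turn about z gives the same grasp; the last joint's range is limited). The gripper opens to 94 mm and grips with 3 to 60 N. Pads are 16 mm wide; open, the fingers measure 119 mm over their backs; the gripper's body (75 mm by 177 mm) begins 78 mm behind the grasp point.
Start: joints at [1.213, 0.276, 1.505, -0, 1.361, -0.121], TCP at [134.907, 558.988, 186.293] pointing down, gripper open.
Joint ranges: [-2.89, 2.89], [-0.75, 2.08], [0.22, 2.7], [-1.18, 4.32], [0.11, 2.71], [-2.7, 2.7]. Speed limits (rad/s): [2.57, 2.57, 3.14, 3.14, 3.14, 3.14].

## Interface

Orientations are given as a unit quaternion [x, y, z, w].
In Python, from cell import ctrl gives the robot as it stands.
- The arm moves only by the shell command python3 -m crank 'ROWS' [FORCE]. ROWS is text: rows parted by semicolons, each of 7 numbers parted by spaces: the opening, from 0 (shut) to 1 (fully open), then the shift along the tool's x, y, z in cm, then the turn, a rotation vector about the tool's x, y, z in rad. In form: gripper tx ty tz wx wy wz; .... A call has 1 to 8 rows; each row shifts and turns the commanded pose from where the row before left it, along the tool's axes as they then stand; what a row does not reach is not made up. A row lasts 1/10 s, in which the tool goes at most 50 mm and 8.59 degrees, less where a joint would pass 70% of its speed; a pose out of reach is approached as far as the arm can. A call is refused whole if a number of a shift passes 5 or a number of a turn 0.15, either way. A call with a gripper value outside its range is refused whole. The fingers move at their own pace and stop on an object; FORCE is the grip in N (left out, the last holds). Time passes only in rows, so rows that do not move let the fingers close. It gives the time, the measured TCP pose, the force, the opening and the grip force at its end, in the units of the state.
- ctrl.observe(): the state, without advancing time (a new reading comes with each control period).
- ctrl.read_camera(name): name is "scene" or "top" or "wrist"; returns a dict with "pixels" (400x640x3 uint8, red, green, blue), "depth" (400x640 float32, mm along the optical axis (not along the pixel's ray), 0 where there is no reading), "camera_matrix" (3x3 intrinsics, pixels), "rvec" (rotation vector, rad) and "tvec" (3), from world to camera coordinates, as OpenCV has them. Camera axes: x right, y down, z forward; pixel columns grow to the right and rows downward; lengths in mm; the calibration is good to about 2 mm. A picture is of the moment at which its call begins.
- ctrl.close_job(): hands the job in; it is judged then, once.
The state is a dict: "clock": time; "joints": joint angles; "joint_vel": joint speeds; "effort": joint torques, N m; "eef_pos": TCP position; "tool_rot": TCP orientation; "contact_force": force on the tool from outside, world axes, zero at the start; "wrist_torque": the same for the moment, N m; "width": opening from 0.0 (shut) to 1.0 (fully open); "finger_force": force on a finger pad.
Only numpy, scipy, OpenCV 4.12 (cv2) and the standard library are available. Lean on these libraries where they do the work, as an engineer would, in place of code of your own. Each camera call takes 0.05 s, during which the arm holds its last target. There are 200 camera calls.

## Working session

There is one attempt and no reset: what is moved stays moved. The work goes in short steps, Python scripts to look and compute and a shell command to move; the robot and the scene stay as the last step left them, time stands still between calls to the robot, and variables do not carry over. Pictures are saved under pics/ and viewed, at most 10 in all, crops included, and the job is handed in when it is done.

```bash
mkdir -p pics; cat > h.py <<'E'
import numpy as np, cv2
from cell import ctrl
def snap(n,f):
    c=ctrl.read_camera(n); np.savez('pics/'+f+'.npz',**c); cv2.imwrite('pics/'+f+'.png',c['pixels'][...,::-1]); return c
def pts(c):
    K=np.array(c['camera_matrix']);R=cv2.Rodrigues(np.array(c['rvec'],float))[0];t=np.array(c['tvec'],float).ravel()
    d=c['depth'];v,u=np.mgrid[:400,:640]
    P=np.stack([(u-K[0,2])/K[0,0]*d,(v-K[1,2])/K[1,1]*d,d],-1)
    return (P-t)@R
E
python3 - <<'E'
from h import *
for n in('scene','top'): snap(n,n+'0')
a=cv2.imread('pics/scene0.png');b=cv2.imread('pics/top0.png')
print(ctrl.observe())
for n in('scene0','top0'):
    c=np.load('pics/'+n+'.npz');print(c['rvec'],c['tvec'],c['camera_matrix'][0])
E
```

```text
{'clock': 0.1, 'joints': array([ 1.21302883e+00,  2.76493803e-01,  1.50595535e+00,  1.30970509e-05,
        1.36070824e+00, -1.21011671e-01]), 'joint_vel': array([-1.35116212e-03, -2.68267003e-03, -8.88096462e-04,  5.91275681e-04,
       -7.12344695e-04,  8.50461476e-05]), 'effort': array([ 8.07651104e-04, -4.05459595e+01, -2.37777328e+01,  7.02578528e-02,
        2.98498326e-02, -3.13152520e-05]), 'eef_pos': array([134.68952685, 558.46749409, 185.5333095 ]), 'tool_rot': array([ 1.18102951e-01,  9.93001048e-01, -7.58539374e-04, -1.91728011e-04]), 'contact_force': array([-0.72593359,  1.05770813,  0.0100974 ]), 'wrist_torque': array([ 0.05217545, -0.05447436,  0.01793483]), 'finger_force': 0.0, 'width': 1.0005029147211588}
[ 1.75756108  1.43870595 -0.76714368] [ -82.56812552 -150.16059658 1525.29338412] [385.69118835   0.         316.01300771]
[ 2.13768545 -2.20148903  0.12381908] [   9.33641177  512.61686534 1339.38237118] [470.71948475   0.         314.20592732]
```

View pics/scene0.png

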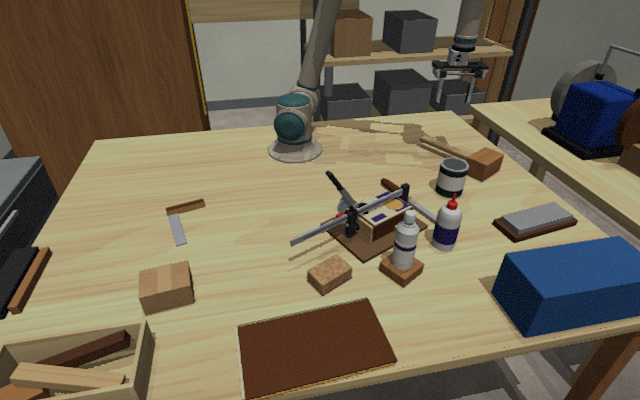

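View pics/top0.png

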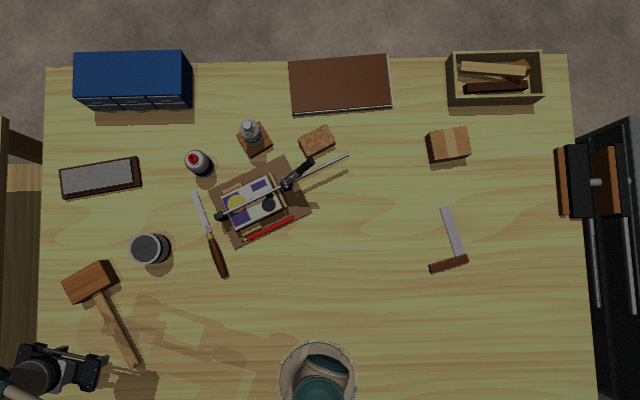

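The scene view shows the can at about (405,245) with its nozzle at (409,215), and the lever from (352,215) up to (330,175). In the top view the can is at (250,130), the rail runs (218,218) to (350,155) and the dark handle spans (290,183) to (325,152).

```bash
python3 - <<'E'
from h import *
for n in('top0','scene0'):
    c=np.load('pics/'+n+'.npz');P=pts(c);x=c['pixels'].astype(int);z=P[...,2]
    print(n)
    # can
    box=np.zeros((400,640),bool)
    if n=='top0': box[105:160,230:275]=1
    else: box[205:290,385:425]=1
    m=box&(z>182)&(z<215); q=P[m]; print('nozzle',m.sum(),q.mean(0),q.min(0),q.max(0),np.median(q,0))
    m=box&(z>60)&(z<150); q=P[m]; print('can',m.sum(),q.min(0),q.max(0))
    box[:]=0
    if n=='top0': box[140:225,205:360]=1
    else: box[165:250,285:415]=1
    m=box&(z>88)&(z<106); q=P[m]; 
    l=cv2.fitLine(q[:,:2].astype(np.float32),cv2.DIST_HUBER,0,.01,.01).ravel(); 
    s=(q[:,:2]-l[2:])@l[:2]; print('rail',m.sum(),l,'ends',l[2:]+l[:2]*s.min(),l[2:]+l[:2]*s.max(),np.ptp(s))
    m=box&(z>140)&(z<290); q=P[m]; l=cv2.fitLine(q.astype(np.float32),cv2.DIST_HUBER,0,.01,.01).ravel()
    print('lever',m.sum(),l,q.min(0),q.max(0), q[q[:,2].argmax()])
a=cv2.imread('pics/top0.png')[85:235,180:370];b=cv2.imread('pics/scene0.png')[155:305,280:470]
cv2.imwrite('pics/crop.png',np.hstack([cv2.resize(a,None,fx=2.1,fy=2.1*1.3,interpolation=2),cv2.resize(b,None,fx=2.1,fy=2.1*1.3,interpolation=2)]))
E
```

```text
top0
nozzle 78 [695.69252307 164.2595553  189.10846994] [683.07579987 152.30647685 182.20769973] [709.67014412 175.34634697 195.78274969] [695.16073358 164.58036422 189.14144176]
can 227 [670.08324823 139.01963696  60.19348025] [721.64369584 190.05655221 149.99453322]
rail 419 [ 4.0779576e-01 -9.1307318e-01  5.4694824e+02  8.3680908e+01] ends [464.54493873 268.18563932] [ 630.90879588 -104.31057676] 407.95877414860615
lever 276 [ 2.2467461e-01 -5.0956023e-01  8.3058399e-01  5.7117938e+02
  2.8879660e+01  2.0550266e+02] [544.64128193  -6.21011624 140.29666015] [595.33811836  74.26616373 254.47502186] [580.68648564  -1.1140777  254.47502186]
scene0
nozzle 83 [701.58304691 161.39392226 188.43094535] [688.11908308 151.07725175 182.13516873] [710.96033632 173.38522376 192.92536905] [702.47628963 160.63302077 189.48052601]
can 989 [503.89190985 136.55246558  60.04227718] [726.27166914 261.89405044 149.7956378 ]
rail 666 [ 4.0787652e-01 -9.1303712e-01  5.6102374e+02  5.9591793e+01] ends [467.20002447 269.61745793] [ 635.17787607 -106.4032396 ] 411.8350598972711
lever 652 [ 6.9931787e-01  6.9047928e-01 -1.8491323e-01  6.7041479e+02
  1.2115711e+02  1.6940640e+02] [556.77180114  -9.57182905 140.21000551] [725.15113074 176.86004506 253.2308577 ] [581.43203391  -3.71566804 253.2308577 ]
```

View pics/crop.png

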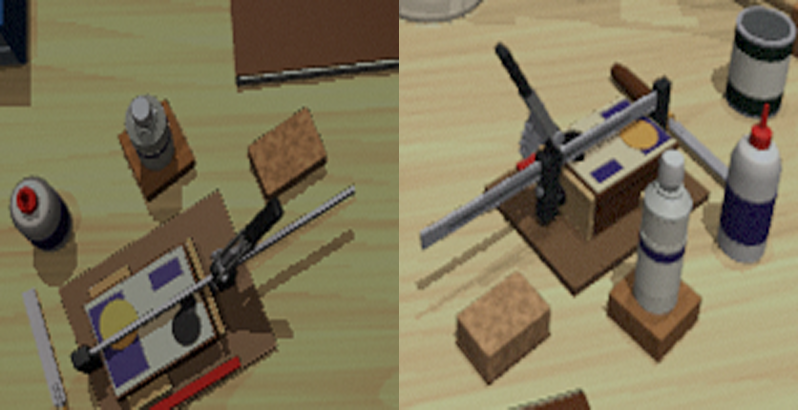

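The crop shows the round nozzle cap at the top of the can. The lever handle is clear and leans out over the rail tail. I'll raise, close and yaw to line up with the hinge axis, then go over the nozzle.

```bash
python3 -m crank '0 0 0 -1.5 0 0 .131;0 0 0 -1.5 0 0 .131;0 0 0 -1.5 0 0 .131;0 0 0 -1.5 0 0 .131;0 0 0 -1.5 0 0 .131;0 0 0 -1.5 0 0 .131;0 0 0 -1.5 0 0 .131;0 0 0 0 0 0 0' 20
python3 -m crank '0 -3.7 2.2 0 0 0 0;0 -3.7 2.2 0 0 0 0;0 -3.7 2.2 0 0 0 0;0 -3.7 2.2 0 0 0 0;0 -3.7 2.2 0 0 0 0;0 -3.7 2.2 0 0 0 0;0 -3.7 2.2 0 0 0 0;0 -3.7 2.2 0 0 0 0'
python3 -m crank '0 -3.7 2.2 0 0 0 0;0 -3.7 2.2 0 0 0 0;0 -3.7 2.2 0 0 0 0;0 -3.7 2.2 0 0 0 0;0 -3.7 2.2 0 0 0 0;0 -3 2 0 0 0 0;0 -2 1 0 0 0 0;0 0 0 0 0 0 0'
cat >> h.py <<'E'
from scipy.spatial.transform import Rotation as Ro
def st():
    s=ctrl.observe();R=Ro.from_quat(s['tool_rot']);return s,np.array(s['eef_pos']),R
E
python3 - <<'E'
from h import *
s,p,R=st(); print(p,R.as_matrix().round(3),s['joints'],s['contact_force'])
print('tool shift to nozzle',R.inv().apply(np.array([698.5,162.8,225])-p))
snap('wrist','w1');snap('scene','s1')
E
```

```text
clock: 0.9
eef_pos: [135.2, 559.9, 292.9]
tool_rot: [0.545, 0.838, 0.002, -0.0]
contact_force: [-0.4, 0.4, 0.3]
width: 0.354
finger_force: 0.0
clock: 1.7
eef_pos: [416.5, 358.1, 290.1]
tool_rot: [0.544, 0.839, -0.001, -0.0]
contact_force: [0.1, 0.4, -1.0]
width: 0.004
finger_force: 0.0
clock: 2.5
eef_pos: [640.6, 199.0, 288.5]
tool_rot: [0.546, 0.838, -0.001, -0.001]
contact_force: [0.1, 0.3, -0.2]
width: 0.007
finger_force: 0.0
[640.62246704 198.95894128 288.46077791] [[-0.404  0.915 -0.003]
 [ 0.915  0.404 -0.002]
 [-0.    -0.003 -1.   ]] [ 1.98081535e-01  3.97079840e-01  1.07713673e+00 -9.78658356e-04
  1.67039263e+00 -2.17953596e-01] [ 0.07674381  0.2953802  -0.20372338]
tool shift to nozzle [-56.44236041  38.53284039  63.35636   ]
```

View pics/w1.png

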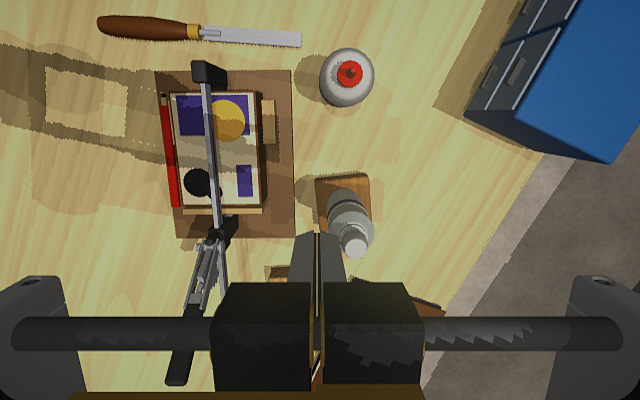

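The wrist view shows the nozzle's top disc at about (356,243), the lever handle at (180,345) and the rail at (210,150). I'll refine the positions from this view.

```bash
python3 - <<'E'
from h import *
c=np.load('pics/w1.npz');P=pts(c);z=P[...,2]
s,p,R=st()
b=np.zeros((400,640),bool);b[222:268,330:385]=1
m=b&(z>187)&(z<194);q=P[m];(ctr,r)=cv2.minEnclosingCircle(q[:,:2].astype(np.float32))
print(m.sum(),q.mean(0),q.min(0),q.max(0),ctr,r)
N=np.array([*((q.min(0)+q.max(0))/2)[:2],218]);print('shift',R.inv().apply(N-p))
b[:]=0;b[60:235,185:230]=1
m=b&(z>93)&(z<101);q=P[m];l=cv2.fitLine(q[:,:2].astype(np.float32),cv2.DIST_HUBER,0,.01,.01).ravel();sg=(q[:,:2]-l[2:])@l[:2];print('rail',m.sum(),l,l[2:]+l[:2]*sg.min(),l[2:]+l[:2]*sg.max())
b[:]=0;b[240:395,150:240]=1
m=b&(z>190)&(z<290);q=P[m]
l=cv2.fitLine(q.astype(np.float32),cv2.DIST_HUBER,0,.01,.01).ravel();print('lever',m.sum(),l,q.max(0),np.arctan2(abs(l[2]),np.hypot(*l[:2])))
l=l*np.sign(l[2]) if 0 else l
d=np.array([.4065,-.9137]);e=q[:,:2]@d;A=np.polyfit(e,q[:,2],1);print('slope',np.arctan(A[0]),A,'lat',(q[:,:2]@np.array([.9137,.4065])).mean())
E
```

```text
423 [697.58990447 164.04550337 190.6616877 ] [686.27553709 151.48371651 187.17722292] [709.29869113 175.35186803 192.76389063] (697.843994140625, 163.54940795898438) 12.261775016784668
shift [-59.19078043  39.25963942  71.67508478]
rail 959 [ 4.0495744e-01 -9.1433555e-01  5.1022726e+02  1.6957056e+02] [467.44888916 266.15796313] [552.37515492  74.4066938 ]
lever 1061 [ 2.2904901e-01 -5.1150835e-01  8.2818824e-01  5.8086035e+02
  1.4389423e+01  2.3015590e+02] [596.02409374  43.8871597  253.62718399] 0.9758672
slope 0.9641639730279737 [  1.44109264 -91.83543354] lat 536.3702092690577
```

```bash
python3 -m crank '0 -2 1.3 1.5 0 0 0;0 -2 1.3 1.5 0 0 0;0 -1.9 1.3 1.5 0 0 0;0 0 0 1 0 0 0;0 0 0 1 0 0 0;0 0 0 0 0 0 0;0 0 0 0 0 0 0'
python3 -m crank '0 0 0 .5 0 0 0;0 0 0 .5 0 0 0;0 0 0 0 0 0 0'
python3 -m crank '0 0 0 .3 0 0 0;0 0 0 .2 0 0 0;0 0 0 0 0 0 0'
```

```text
clock: 3.3
eef_pos: [698.0, 163.8, 226.4]
tool_rot: [0.545, 0.838, 0.0, -0.0]
contact_force: [0.5, -0.2, -1.0]
width: 0.006
finger_force: 0.0
clock: 3.6
eef_pos: [697.9, 163.5, 215.9]
tool_rot: [0.545, 0.838, -0.0, -0.0]
contact_force: [-0.3, -0.4, 0.1]
width: 0.003
finger_force: 0.0
clock: 3.9
eef_pos: [698.3, 163.3, 210.9]
tool_rot: [0.545, 0.838, -0.0, -0.0]
contact_force: [-0.4, 0.5, -1.1]
width: 0.003
finger_force: 0.0
```

```bash
for i in 1; do python3 -m crank '0 0 0 .3 0 0 0;0 0 0 .3 0 0 0;0 0 0 0 0 0 0'
python3 -m crank '0 0 0 .2 0 0 0;0 0 0 .2 0 0 0;0 0 0 0 0 0 0'
python3 -m crank '0 0 0 .2 0 0 0;0 0 0 0 0 0 0'
python3 -m crank '0 0 0 .2 0 0 0;0 0 0 0 0 0 0;0 0 0 0 0 0 0'; done | egrep 'pos|force'
```

```text
eef_pos: [698.1, 163.3, 204.6]
contact_force: [-0.9, 0.1, 0.0]
finger_force: 0.0
eef_pos: [698.3, 163.3, 200.8]
contact_force: [0.6, -0.3, 0.1]
finger_force: 0.0
eef_pos: [698.3, 163.3, 199.0]
contact_force: [0.8, -0.2, -1.5]
finger_force: 0.0
eef_pos: [698.4, 163.3, 197.2]
contact_force: [0.2, -0.1, 0.6]
finger_force: 0.0
```

```bash
python3 - <<'E'
from h import *
s,p,R=st();print(p,s['contact_force'],s['width'])
a=snap('scene','s2')['pixels'];b=snap('wrist','w2')['pixels']
a=cv2.resize(a[160:300,340:480],(500,500),interpolation=2);b=cv2.resize(b[150:400,200:350+90],(300,500))
cv2.imwrite('pics/c2.png',np.hstack([a,b])[...,::-1])
E
```

```text
[698.41875826 163.33219314 197.19891024] [ 0.15436472 -0.09545122  0.63107582] 0.006466167267125728
```

View pics/c2.png

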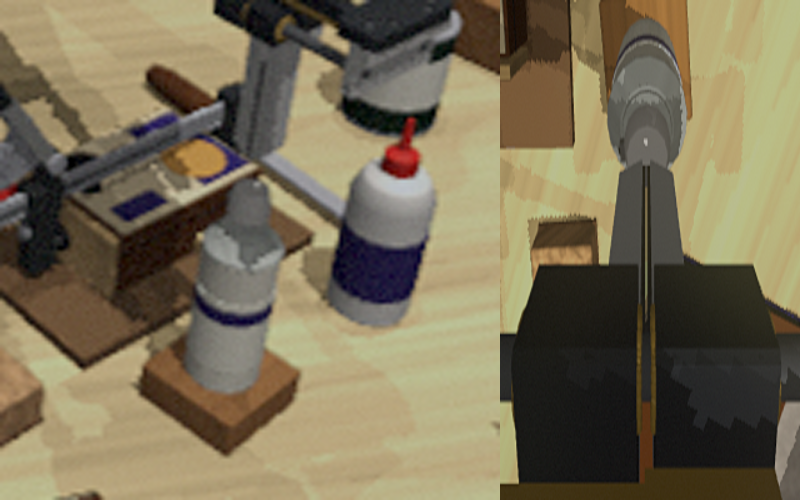

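The scene crop shows the fingertip ending at about (260,150) and the nozzle top at (250,185), so they aren't touching. I'll measure where the fingertips really are.

```bash
python3 - <<'E'
from h import *
c=np.load('pics/s2.npz');P=pts(c);z=P[...,2]
for v in range(178,222,3): print(v,[tuple(P[v,u].round(0).astype(int)) for u in (404,410,414,418)])
print(cv2.projectPoints(np.array([[698.,163,183],[698,163,190]]),c['rvec'],c['tvec'],c['camera_matrix'],None)[0].ravel())
c=np.load('pics/w2.npz');P=pts(c)
print([tuple(P[v,300].round(0).astype(int)) for v in range(200,300,8)],c['tvec'],c['rvec'])
E
```

```text
178 [(np.int64(284), np.int64(341), np.int64(2)), (np.int64(692), np.int64(151), np.int64(280)), (np.int64(702), np.int64(155), np.int64(286)), (np.int64(713), np.int64(159), np.int64(292))]
181 [(np.int64(300), np.int64(335), np.int64(0)), (np.int64(693), np.int64(152), np.int64(273)), (np.int64(704), np.int64(156), np.int64(279)), (np.int64(712), np.int64(160), np.int64(284))]
184 [(np.int64(469), np.int64(252), np.int64(108)), (np.int64(695), np.int64(152), np.int64(267)), (np.int64(705), np.int64(156), np.int64(273)), (np.int64(712), np.int64(162), np.int64(276))]
187 [(np.int64(482), np.int64(246), np.int64(107)), (np.int64(696), np.int64(153), np.int64(259)), (np.int64(708), np.int64(156), np.int64(267)), (np.int64(711), np.int64(164), np.int64(268))]
190 [(np.int64(480), np.int64(249), np.int64(94)), (np.int64(697), np.int64(154), np.int64(252)), (np.int64(706), np.int64(158), np.int64(257)), (np.int64(711), np.int64(165), np.int64(260))]
193 [(np.int64(482), np.int64(250), np.int64(85)), (np.int64(697), np.int64(155), np.int64(244)), (np.int64(708), np.int64(158), np.int64(25
[... 1815 characters left out ...]
8272 ]
[(np.int64(682), np.int64(168), np.int64(157)), (np.int64(684), np.int64(163), np.int64(160)), (np.int64(686), np.int64(161), np.int64(173)), (np.int64(687), np.int64(160), np.int64(187)), (np.int64(693), np.int64(141), np.int64(150)), (np.int64(686), np.int64(168), np.int64(233)), (np.int64(686), np.int64(168), np.int64(244)), (np.int64(687), np.int64(168), np.int64(252)), (np.int64(687), np.int64(169), np.int64(262)), (np.int64(688), np.int64(169), np.int64(270)), (np.int64(688), np.int64(168), np.int64(276)), (np.int64(681), np.int64(192), np.int64(323)), (np.int64(681), np.int64(192), np.int64(327))] [-704.33949473 -159.15990583  367.99114446] [-2.81494188 -0.59366212 -0.07940088]
```

```bash
python3 - <<'E'
from h import *
for f in('scene0','s1','s2'):
    c=np.load('pics/'+f+'.npz');P=pts(c);z=P[...,2]
    T={'scene0':(134.7,558.5,185.5),'s1':(640.6,199,288.5),'s2':(698.4,163.3,197.2)}[f]
    # points near tcp axis
    r=np.hypot(P[...,0]-T[0],P[...,1]-T[1]); m=(r<(75 if f=='scene0' else 25))&(z>(40 if f=='scene0' else 196))
    q=P[m]; q=q[q[:,2].argsort()]; print(f,T,len(q),q[:12:2].round(0).tolist())
c=np.load('pics/w2.npz');R=cv2.Rodrigues(c['rvec'])[0];print('cam pos',-R.T@c['tvec'])
c=np.load('pics/w1.npz');R=cv2.Rodrigues(c['rvec'])[0];print('cam pos',-R.T@c['tvec'])
E
```

```text
scene0 (134.7, 558.5, 185.5) 2390 [[164.0, 545.0, 40.0], [200.0, 559.0, 41.0], [118.0, 522.0, 41.0], [148.0, 540.0, 41.0], [192.0, 555.0, 41.0], [128.0, 521.0, 42.0]]
s1 (640.6, 199, 288.5) 1189 [[640.0, 193.0, 309.0], [644.0, 194.0, 311.0], [640.0, 191.0, 311.0], [642.0, 194.0, 313.0], [639.0, 193.0, 314.0], [635.0, 190.0, 314.0]]
s2 (698.4, 163.3, 197.2) 1079 [[697.0, 154.0, 217.0], [704.0, 155.0, 219.0], [694.0, 152.0, 220.0], [704.0, 158.0, 221.0], [700.0, 154.0, 222.0], [695.0, 152.0, 224.0]]
cam pos [667.05288569 233.70206653 396.56938063]
cam pos [609.86366353 269.68375189 487.72288857]
```

Measurement shows that with the fingers shut, their real tips sit about 22 mm behind the reported TCP. I'll carry on down by feel.

```bash
( python3 -m crank '0 0 0 .5 0 0 0;0 0 0 .5 0 0 0;0 0 0 .5 0 0 0;0 0 0 .3 0 0 0;0 0 0 0 0 0 0'
python3 -m crank '0 0 0 .3 0 0 0;0 0 0 .2 0 0 0;0 0 0 0 0 0 0'
python3 -m crank '0 0 0 .2 0 0 0;0 0 0 .2 0 0 0;0 0 0 0 0 0 0'
python3 -m crank '0 0 0 .2 0 0 0;0 0 0 0 0 0 0;0 0 0 0 0 0 0' )| egrep 'pos|contact'
```

```text
eef_pos: [698.0, 163.2, 178.3]
contact_force: [-0.2, -0.6, 1.0]
eef_pos: [698.3, 163.3, 174.0]
contact_force: [0.2, 0.1, 0.4]
eef_pos: [698.7, 163.4, 170.7]
contact_force: [-0.6, 0.5, 2.8]
eef_pos: [698.7, 163.4, 168.9]
contact_force: [-0.3, -1.2, 5.2]
```

```bash
( python3 -m crank '0 0 0 .2 0 0 0;0 0 0 0 0 0 0'
python3 -m crank '0 0 0 .2 0 0 0;0 0 0 0 0 0 0'
python3 -m crank '0 0 0 .15 0 0 0;0 0 0 0 0 0 0'
python3 -m crank '0 0 0 .15 0 0 0;0 0 0 0 0 0 0' )| egrep 'pos|contact'
```

```text
eef_pos: [698.7, 163.4, 166.9]
contact_force: [-0.8, -0.5, 5.6]
eef_pos: [698.7, 163.4, 165.3]
contact_force: [-1.1, -0.2, 6.8]
eef_pos: [698.8, 163.4, 165.0]
contact_force: [-2.5, -0.3, 9.9]
eef_pos: [698.9, 163.4, 165.0]
contact_force: [-3.5, -0.6, 15.1]
```

Nozzle bottomed at 15 N. I'll hold it briefly, release, check that it springs back, and move over by the lever while tilting.

```bash
( python3 -m crank '0 0 0 0 0 0 0;0 0 0 0 0 0 0;0 0 0 0 0 0 0;0 0 0 0 0 0 0;0 0 0 0 0 0 0;0 0 0 0 0 0 0;0 0 0 0 0 0 0;0 0 0 0 0 0 0'
python3 -m crank '0 0 0 -.4 0 0 0;0 0 0 -.4 0 0 0;0 0 0 -.6 0 0 0;0 0 0 -1 0 0 0;0 0 0 -2 0 0 0;0 0 0 -2.5 0 0 0;0 0 0 -3 0 0 0;0 0 0 0 0 0 0'
python3 -m crank '0 -.45 -2.8 -.2 0 0 0;0 -.45 -2.8 -.2 0 0 0;0 -.45 -2.8 -.2 0 0 0;0 -.45 -2.8 -.2 0 0 0;0 -.45 -2.8 -.2 0 0 0;0 -.45 -2.8 -.2 0 0 0;0 0 0 0 0 0 0'
python3 -m crank '0 0 0 0 0 -.139 0;0 0 0 0 0 -.139 0;0 0 0 0 0 -.139 0;0 0 0 0 0 -.139 0;0 0 0 0 0 -.139 0;0 0 0 0 0 -.139 0;0 0 0 0 0 -.14 0;0 0 0 0 0 0 0')| egrep 'pos|contact|clock'
python3 - <<'E'
from h import *
s,p,R=st();print(p,R.as_matrix().round(3),s['joints'],s['contact_force'])
d=np.array([.405,-.9143,0]);bx=np.array([.9143,.405,0]);H=np.array([554.2,72.6,125]);a=.976
e=np.cos(a)*d+np.array([0,0,np.sin(a)]);n=-np.sin(a)*d+np.array([0,0,np.cos(a)])
print('shift',R.inv().apply(H+122*e+12*n-p),'tool in (-e,bx,-n)',(np.stack([-e,bx,-n])@R.as_matrix()).round(3))
c=snap('scene','s3');snap('wrist','w3');P=pts(c);z=P[...,2]
q=P[(np.hypot(P[...,0]-698,P[...,1]-163)<16)&(z>170)&(z<200)];print('noz top z',np.sort(q[:,2])[-15:].round(1))
a=c['pixels'][130:270,310:460]; cv2.imwrite('pics/c3.png',cv2.resize(a,(600,560),interpolation=2)[...,::-1])
E
```

```text
clock: 8.1
eef_pos: [698.8, 163.4, 165.0]
contact_force: [-4.0, -1.4, 13.6]
clock: 8.9
eef_pos: [700.6, 163.7, 264.9]
contact_force: [-0.3, -0.8, -0.2]
clock: 9.6
eef_pos: [552.7, 69.2, 272.1]
contact_force: [0.3, 0.5, 0.4]
clock: 10.4
eef_pos: [554.1, 73.4, 266.4]
contact_force: [-0.1, 0.2, -1.1]
[554.05278748  73.35036374 266.38973181] [[-0.239  0.912  0.333]
 [ 0.509  0.41  -0.757]
 [-0.827 -0.012 -0.562]] [ 0.61996283  0.33616754  1.67645153 -0.94907104  1.48262583  0.46270149] [-0.14598642  0.19956083 -1.09035873]
shift [-5.45404649 -0.11818663 67.83186297] tool in (-e,bx,-n) [[ 1.     0.013  0.002]
 [-0.013  1.    -0.002]
 [-0.002  0.002  1.   ]]
noz top z [191.  191.  191.  191.  191.3 191.3 191.3 191.4 191.5 191.7 191.8 192.1
 192.2 192.5 193. ]
```

View pics/c3.png

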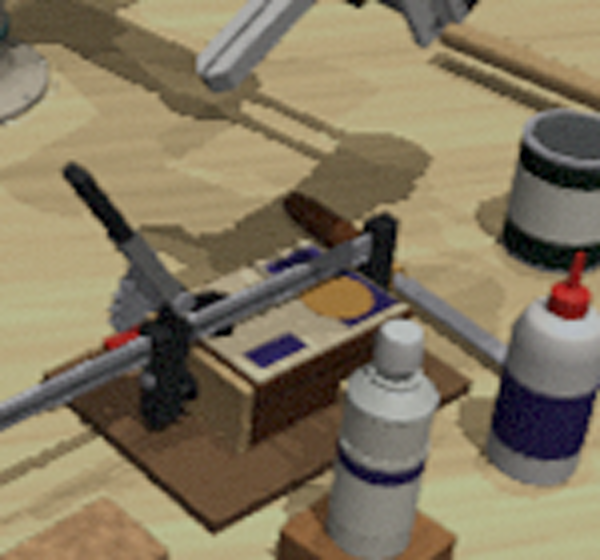

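View pics/w3.png

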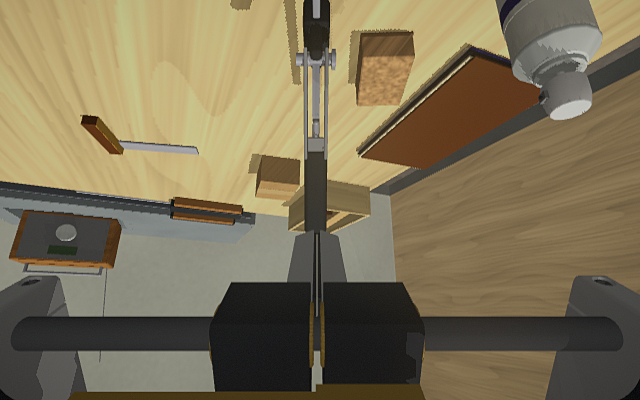

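The nozzle is back up (top about 191 mm). The wrist view shows the fingers lined up over the lever handle (column 316). I'll check where the tip is in the tilted pose.

```bash
python3 - <<'E'
from h import *
s,p,R=st()
for f in('s3','w3'):
    c=np.load('pics/'+f+'.npz');P=pts(c);L=(P-p)@R.as_matrix()  # tool coords
    m=(abs(L[...,0])<20)&(abs(L[...,1])<25)&(L[...,2]<0)&(L[...,2]>-70)&(c['depth']>0)
    q=L[m];q=q[(-q[:,2]).argsort()];print(f,len(q),q[:10:2].round(1).tolist(),q.mean(0))
    m=(abs(L[...,1])<14)&(abs(L[...,0])<70)&(L[...,2]>20)&(L[...,2]<130);q=L[m]
    print('lever tool',len(q),np.median(q,0),'z pct',np.percentile(q[:,2],[5,50,95]),'x range',q[:,0].min(),q[:,0].max())
    k=np.polyfit(q[:,0],q[:,2],1);print(k)
E
```

```text
s3 259 [[-1.3, -0.8, -19.1], [9.2, -3.3, -19.4], [12.8, -1.9, -19.7], [9.4, 3.5, -19.9], [0.3, 0.2, -20.9]] [ -0.40146331   2.63129664 -44.94007561]
lever tool 191 [13.42004531  5.62986573 80.96684843] z pct [74.0367477  80.96684843 85.74042825] x range -31.664003995540842 69.40608083090642
[1.67070159e-02 8.03324237e+01]
w3 1941 [[10.2, 1.1, -19.2], [9.2, -0.1, -19.8], [9.3, -2.5, -20.3], [8.8, -0.1, -20.4], [9.4, -1.3, -20.4]] [ 10.28930575  -0.93252418 -50.29820119]
lever tool 2364 [22.76859274 -2.57762712 74.36976695] z pct [72.82600379 74.36976695 77.75771006] x range -27.448633833042745 69.9481953936825
[1.80869346e-02 7.42320548e+01]
```

```bash
cat > log.py <<'E'
from h import *
s,p,R=st();d=np.array([.405,-.9143,0]);H=np.array([554.2,72.6,125])
tip=p-19*R.as_matrix()[:,2]-H; u=tip@d;v=tip[2]
r=np.hypot(u,v);a=np.arctan2(v,u)-np.arcsin(6/r)
print('t%.1f a=%.3f along=%.1f tilt=%.3f F=%.1f'%(s['clock'],a,np.sqrt(r*r-36),np.arctan2(R.as_matrix()[:,2]@d,-R.as_matrix()[2,2]),-np.array(s['contact_force'])@R.as_matrix()[:,2]),np.round(s['contact_force'],1))
E
python3 -m crank '0 -.1 0 1.5 0 0 0;0 -.1 0 1.5 0 0 0;0 -.1 0 1.5 0 0 0;0 -.1 0 1.5 0 0 0;0 0 0 1.5 0 0 0;0 0 0 1 0 0 0;0 0 0 0 0 0 0' >/dev/null; python3 log.py
python3 -m crank '0 .03 0 .244 0 .02 0;0 .03 0 .244 0 .02 0;0 .03 0 .244 0 .02 0;0 .03 0 .244 0 .02 0' >/dev/null; python3 log.py
python3 -m crank '0 .03 0 .244 0 .02 0;0 .03 0 .244 0 .02 0' >/dev/null; python3 log.py
python3 -m crank '0 .03 0 .244 0 .02 0' >/dev/null; python3 log.py
python3 -m crank '0 .03 0 .244 0 .02 0' >/dev/null; python3 log.py
python3 -m crank '0 .03 0 .244 0 .02 0' >/dev/null; python3 log.py
python3 -m crank '0 .03 0 .244 0 .02 0' >/dev/null; python3 log.py
```

```text
t11.2 a=1.029 along=127.6 tilt=0.974 F=0.0 [0.9 0.1 0.4]
t11.6 a=0.968 along=127.5 tilt=0.892 F=0.4 [ 0.3 -0.3  1.2]
t11.8 a=0.928 along=127.1 tilt=0.852 F=1.3 [0.4 0.7 1.4]
t11.9 a=0.908 along=126.8 tilt=0.832 F=0.7 [ 0.1 -0.1  1.1]
t12.0 a=0.888 along=126.6 tilt=0.812 F=1.2 [-0.5  0.8  0.7]
t12.1 a=0.868 along=126.4 tilt=0.792 F=0.9 [ 0.2 -0.2  1.6]
t12.2 a=0.848 along=126.2 tilt=0.773 F=1.0 [0.1 0.2 1.3]
```

```bash

python3 -m crank '0 .03 0 .244 0 .02 0' >/dev/null; python3 log.py
python3 -m crank '0 .03 0 .244 0 .02 0' >/dev/null; python3 log.py
python3 -m crank '0 .03 0 .244 0 .02 0' >/dev/null; python3 log.py
python3 -m crank '0 .03 0 .244 0 .02 0' >/dev/null; python3 log.py
python3 -m crank '0 .03 0 .244 0 .02 0' >/dev/null; python3 log.py
python3 -m crank '0 .03 0 .244 0 .02 0' >/dev/null; python3 log.py
python3 -m crank '0 .03 0 .244 0 .02 0' >/dev/null; python3 log.py
python3 -m crank '0 .03 0 .244 0 .02 0' >/dev/null; python3 log.py
```

```text
t12.3 a=0.830 along=126.2 tilt=0.753 F=3.7 [-0.7  1.   4. ]
t12.4 a=0.812 along=126.3 tilt=0.733 F=6.3 [-2.9  2.1  5.7]
t12.5 a=0.795 along=126.3 tilt=0.713 F=7.4 [-3.2  1.4  7.6]
t12.6 a=0.777 along=126.3 tilt=0.694 F=8.5 [-3.3  2.6  8. ]
t12.7 a=0.760 along=126.3 tilt=0.674 F=10.6 [-3.8  4.2  9.2]
t12.8 a=0.741 along=126.3 tilt=0.654 F=8.1 [-2.4  1.7  8.2]
t12.9 a=0.716 along=125.0 tilt=0.633 F=1.2 [-0.   0.2  1.3]
t13.0 a=0.692 along=124.4 tilt=0.612 F=1.3 [0.9 0.6 1.5]
```

Click 1 fell at about 0.73 rad. I expect the next ones near 0.53 and 0.33.

```bash

python3 -m crank '0 .02 0 .244 0 .02 0' >/dev/null; python3 log.py
python3 -m crank '0 .02 0 .244 0 .02 0' >/dev/null; python3 log.py
python3 -m crank '0 .02 0 .244 0 .02 0' >/dev/null; python3 log.py
python3 -m crank '0 .02 0 .244 0 .02 0' >/dev/null; python3 log.py
python3 -m crank '0 .02 0 .244 0 .02 0' >/dev/null; python3 log.py
python3 -m crank '0 .02 0 .244 0 .02 0' >/dev/null; python3 log.py
python3 -m crank '0 .02 0 .244 0 .02 0' >/dev/null; python3 log.py
python3 -m crank '0 .02 0 .244 0 .02 0' >/dev/null; python3 log.py
python3 -m crank '0 .02 0 .244 0 .02 0' >/dev/null; python3 log.py
```

```text
t13.1 a=0.671 along=124.3 tilt=0.592 F=2.1 [-0.   0.5  2.2]
t13.2 a=0.652 along=124.3 tilt=0.573 F=2.8 [ 0.4 -0.1  3.5]
t13.3 a=0.633 along=124.3 tilt=0.553 F=4.0 [-0.3  0.6  4.3]
t13.4 a=0.616 along=124.4 tilt=0.533 F=6.5 [-1.1  0.5  7. ]
t13.5 a=0.599 along=124.4 tilt=0.513 F=8.5 [-2.4  2.8  7.7]
t13.6 a=0.581 along=124.5 tilt=0.493 F=8.6 [-1.8  2.5  8.2]
t13.7 a=0.563 along=124.5 tilt=0.473 F=10.9 [-2.3  3.  10.3]
t13.8 a=0.546 along=124.4 tilt=0.453 F=3.4 [-0.5  0.5  3.4]
t13.9 a=0.517 along=123.2 tilt=0.432 F=1.1 [ 0.1 -0.5  1.4]
```

```bash

python3 -m crank '0 .02 0 .244 0 .02 0' >/dev/null; python3 log.py
python3 -m crank '0 .02 0 .244 0 .02 0' >/dev/null; python3 log.py
python3 -m crank '0 .02 0 .244 0 .02 0' >/dev/null; python3 log.py
python3 -m crank '0 .02 0 .244 0 .02 0' >/dev/null; python3 log.py
python3 -m crank '0 .02 0 .244 0 .02 0' >/dev/null; python3 log.py
python3 -m crank '0 .02 0 .244 0 .02 0' >/dev/null; python3 log.py
python3 -m crank '0 .01 0 .122 0 .01 0' >/dev/null; python3 log.py
python3 -m crank '0 .01 0 .122 0 .01 0' >/dev/null; python3 log.py
```

```text
t14.0 a=0.493 along=123.2 tilt=0.412 F=2.4 [ 0.9 -0.3  2.9]
t14.1 a=0.473 along=123.2 tilt=0.392 F=3.8 [-0.3  0.4  3.9]
t14.2 a=0.454 along=123.2 tilt=0.373 F=3.8 [-0.1  0.1  4. ]
t14.3 a=0.435 along=123.2 tilt=0.353 F=5.5 [-1.  -0.4  5.8]
t14.4 a=0.418 along=123.3 tilt=0.333 F=7.6 [-1.1  1.6  7.4]
t14.5 a=0.401 along=123.3 tilt=0.313 F=10.2 [-2.2  1.6  9.9]
t14.6 a=0.393 along=123.3 tilt=0.303 F=9.9 [-2.8  1.3  9.7]
t14.7 a=0.386 along=123.4 tilt=0.293 F=11.6 [-2.3  2.1 11.2]
```

```bash

python3 -m crank '0 .01 0 .122 0 .01 0' >/dev/null; python3 log.py
python3 -m crank '0 .01 0 .122 0 .01 0' >/dev/null; python3 log.py
python3 -m crank '0 .01 0 .122 0 .01 0' >/dev/null; python3 log.py
```

```text
t14.8 a=0.377 along=123.3 tilt=0.284 F=11.7 [-2.2  1.1 11.7]
t14.9 a=0.368 along=123.3 tilt=0.274 F=11.5 [-2.   0.3 11.6]
t15.0 a=0.359 along=123.3 tilt=0.264 F=12.4 [-3.1  0.9 12.3]
```

```bash

python3 -m crank '0 .01 0 .122 0 .01 0' >/dev/null; python3 log.py
python3 -m crank '0 0 0 0 0 0 0' >/dev/null; python3 log.py
```

```text
t15.1 a=0.349 along=123.3 tilt=0.254 F=10.9 [-2.7  0.7 10.8]
t15.2 a=0.340 along=123.1 tilt=0.254 F=0.4 [ 1.6 -0.2  0.6]
```

Third click felt at about 0.345 rad. Now I'll take up the slack gently until the lever bears on the finger, staying well short of the fourth (about 0.15).

```bash

python3 -m crank '0 .01 0 .122 0 .01 0;0 .01 0 .122 0 .01 0;0 .01 0 .122 0 .01 0' >/dev/null; python3 log.py
python3 -m crank '0 .01 0 .122 0 .01 0;0 0 0 0 0 0 0' >/dev/null; python3 log.py
python3 -m crank '0 .01 0 .122 0 .01 0;0 0 0 0 0 0 0' >/dev/null; python3 log.py
python3 -m crank '0 .01 0 .122 0 .01 0;0 0 0 0 0 0 0' >/dev/null; python3 log.py
python3 -m crank '0 .01 0 .122 0 .01 0;0 0 0 0 0 0 0;0 0 0 0 0 0 0' >/dev/null; python3 log.py
```

```text
t15.5 a=0.300 along=121.4 tilt=0.222 F=1.7 [-0.7  0.5  1.6]
t15.7 a=0.293 along=121.6 tilt=0.212 F=1.9 [-0.   1.6  1.6]
t15.9 a=0.286 along=121.7 tilt=0.203 F=2.3 [-2.1  2.2  1.7]
t16.1 a=0.276 along=121.8 tilt=0.193 F=4.5 [-2.9  1.4  4.1]
t16.4 a=0.265 along=121.9 tilt=0.184 F=3.6 [-1.7  1.3  3.3]
```

```bash

python3 -m crank '0 .01 0 .122 0 .01 0;0 0 0 0 0 0 0' >/dev/null; python3 log.py
python3 -m crank '0 .01 0 .1 0 .01 0;0 0 0 0 0 0 0;0 0 0 0 0 0 0' >/dev/null; python3 log.py
for i in 1 2 3; do python3 -m crank '0 0 0 0 0 0 0;0 0 0 0 0 0 0;0 0 0 0 0 0 0' >/dev/null; python3 log.py; done
```

```text
t16.6 a=0.255 along=121.9 tilt=0.174 F=4.1 [-1.9  1.6  3.8]
t16.9 a=0.247 along=122.0 tilt=0.164 F=4.0 [-2.2  0.8  3.8]
t17.2 a=0.247 along=121.9 tilt=0.164 F=3.1 [-2.6  0.6  2.8]
t17.5 a=0.248 along=121.9 tilt=0.164 F=3.5 [-1.7 -0.3  3.5]
t17.8 a=0.248 along=121.9 tilt=0.164 F=4.6 [-0.8 -0.2  4.6]
```

```bash

python3 -m crank '0 .01 0 .12 0 .01 0;0 0 0 0 0 0 0;0 0 0 0 0 0 0' >/dev/null; python3 log.py
for i in 1 2 3 4; do python3 -m crank '0 0 0 0 0 0 0;0 0 0 0 0 0 0;0 0 0 0 0 0 0;0 0 0 0 0 0 0;0 0 0 0 0 0 0' >/dev/null; python3 log.py; done
python3 - <<'E'
from h import *
a=snap('scene','s4')['pixels'][100:300,280:480]; cv2.imwrite('pics/c4.png',cv2.resize(a,(600,600),interpolation=2)[...,::-1])
E
```

```text
t18.1 a=0.239 along=121.8 tilt=0.154 F=4.8 [-2.7  0.2  4.7]
t18.6 a=0.239 along=121.8 tilt=0.154 F=5.0 [-1.9  0.9  4.8]
t19.1 a=0.239 along=121.8 tilt=0.154 F=5.8 [-2.5  0.5  5.6]
t19.6 a=0.239 along=121.8 tilt=0.154 F=4.6 [-2.6 -0.1  4.5]
t20.1 a=0.239 along=121.8 tilt=0.154 F=4.9 [-2.3  0.2  4.7]
```

View pics/c4.png

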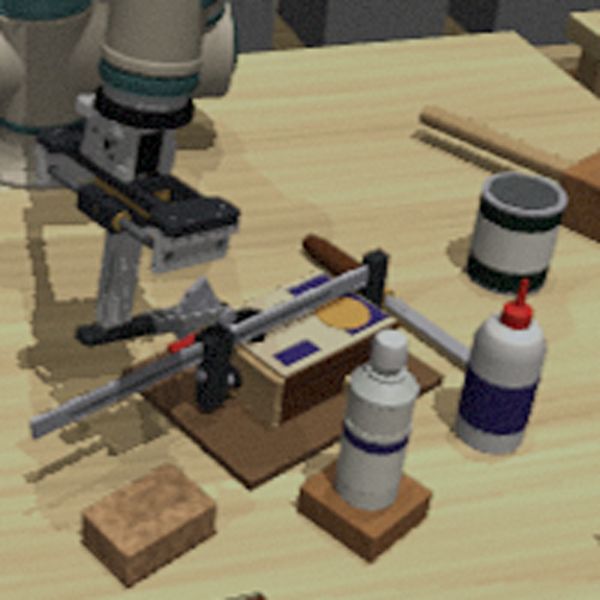

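The picture shows the fingertips pressing on the lever handle near (115,325), with the lever low over the rail and everything else in place. The push is holding at about 5 N, so I'm handing in.

```bash
python3 -c "
from cell import ctrl
print(ctrl.close_job())"
```

```text
the job is handed in; nothing more can be done
None
```

I pressed the nozzle fully down and it sprang back up, then pushed the lever down three clicks; I handed the job in at about 20 s with the fingers still pressing on it at about 5 N, roughly midway to the fourth click, and nothing else on the bench touched.

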